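# Close the twist-lock coffee caddy over its bean canister

## Task

Close the coffee caddy: pick up the larger steel cover by its wooden bar, lower it over the small bean canister that stands in the caddy base so that the cover's two lugs go down through the gaps between the base's two steel hooks, and turn it clockwise (seen from above) until the lugs are fully under the hooks, the bar in line with the two hooks. Let go of it, with the canister still standing upright inside. Leave the smaller cover standing where it is.

Things in the scene. Friction and masses are not known exactly. Their poses are not given: they have to be found in the camera images.
- cover: Larger steel cover, mouth down on the wooden board: 82 wide, mouth 74, shell 75 tall; on top a wooden grip bar 50 long, 14 thick, 75 to 115 above the mouth. Two lugs at the mouth, in line with the bar: 22 wide, 8 thick, tips 65 from the axis. 0.26 kg. Origin: centre of the mouth (underside). z up, x along bar and lugs (same after a half turn), y across the bar. All sizes mm.
- base: Fixed dark wooden dish, 175 wide. Origin: centre of underside; floor at z 8. Steel hooks at +x and -x, each 25 deg to either side of x, up to z 37: roof from radius 51 out, underside z 21. Flared gaps at +y and -y. Cover enters with bar 45 to 130 deg counter-clockwise of x (from above), then turns freely clockwise to x; stops about 12 deg past x. Sideways play 10. Same after a half turn.
- canister: Small loose aluminium bean canister, 45 mm wide, 60 mm tall with its knob, 0.09 kg, standing on the floor of the base within a few mm of its middle. Origin: centre of its underside.
- small_cover: Smaller steel cover that does not belong to this base: 60 mm wide, shell 50 mm tall, the same kind of wooden bar on top, no lugs. Stands on the wooden board. Origin: centre of its mouth (underside). Leave it alone.
Not all that is in view belongs to the job. Leave any pink look-alike of the canister alone.

How it is judged:
By the outcome, as a careful person would: the job done as asked, in the order asked, and still so for the second after the job is handed in, with the robot touching nothing.
It also fails if it takes over 45 s, if anything falls off the work surface, if the arm or the gripper's body presses on something with over 40 N, if the wrist force passes 120 N, or if a joint passes its speed limit or range.

## Robot

A 7-joint arm with a two-finger parallel gripper is mounted at the origin on the work surface. World frame = base frame: x ahead of the robot, y to its left, z up, the work surface at z = 0. Lengths are in m, angles in degrees, forces in N, time in s.
With the tool pointing down it reaches from about 0.35 to 0.9 m from the base axis. Payload 7.2 kg.
Tool frame: the origin (TCP) lies at the very end of the fingers, on their centre line; the grasp point (between the pads) lies 19 mm behind it; z points along the fingers, x is the direction in which the jaws open and shut, and the axes are right-handed (so a half turn about z gives the same grasp; the last joint's range is limited). The gripper opens to 85 mm and grips with 20 to 120 N. Pads are 22 mm wide; open, the fingers measure 114 mm over their backs; the gripper's body (76 mm by 85 mm) begins 54 mm behind the grasp point. The pads swing forward as they close: fully open they stand 13 mm farther back than shut.
Start: joints at [-72.261, 23.554, -0.728, 91.456, 0.321, 64.991, -4.71], TCP at [0.231, 0.581, 0.231] pointing down, gripper open.
Joint ranges: [-169.25, 169.25], [-16.82, 113.86], [-84.01, 82.57], [7.8, 145.47], [-59.2, 239.2], [7.22, 106.19], [-163.78, 163.78]. Speed limits (degrees/s): [136.94, 136.94, 172.46, 172.46, 180, 180, 180].

## Interface

Orientations are given as a 3x3 rotation matrix whose columns are the frame's x, y, z axes.
In Python, from plant import state, viewer, ctrl gives the robot as it stands.
- The arm moves only by the shell command python3 -m jog 'ROWS'. ROWS is JSON, a list of rows, each a list of 7 numbers: the shift along the tool's x, y, z as a fraction of full scale, then the turn, a rotation vector about the tool's x, y, z as a fraction of full scale, then the gripper command: -1 is shut, 1 is fully open, values between are in proportion. In form: [[x, y, z, wx, wy, wz, grip], ...]. A call has 1 to 5 rows; each row shifts and turns the commanded pose from where the row before left it, along the tool's axes as they then stand; what a row does not reach is not made up. Full scale, the value 1, is 15 cm for a shift and 90 degrees for a turn. A row lasts 1/12 s, in which the tool goes at most 41.7 mm and 7.16 degrees, less where a joint would pass 70% of its speed; a pose out of reach is approached as far as the arm can. A call with a number of a shift or a turn outside -1 to 1 is refused whole. A call with a gripper value outside its range is refused whole. The fingers move at their own pace and stop on an object; the grip force is fixed at half the most. Time passes only in rows, so rows that do not move let the fingers close. It gives the time, the measured TCP pose, the force and the opening at its end, in the units of the state.
- state(): the state, without advancing time (a new reading comes with each control period).
- viewer.get_image(name): name is "side" or "top" or "wrist"; returns a dict with "image" (400x640x3 uint8, blue, green, red), "z_map" (400x640 float32, m along the optical axis (not along the pixel's ray), 0 where there is no reading), "fx", "fy", "cx", "cy" (pixels), "eye" and "orientation" of the camera in the world. Camera axes: x right, y up, looking along -z (the intrinsics and any distortion apply to the point x, -y, -z); pixel columns grow to the right and rows downward; lengths in m; the calibration is good to about 2 mm. A picture is of the moment at which its call begins.
- ctrl.finish_job(): hands the job in, once; it reports no verdict.
The state is a dict: "clock": time; "joints": joint angles; "joint_velocities": joint speeds; "tau": joint torques, N m; "tool_pos": TCP position; "tool_rot": TCP orientation; "contact_force": force on the tool from outside, world axes, zero at the start; "torque": the same for the moment, N m; "opening": opening from 0.0 (shut) to 1.0 (fully open).
Only numpy, scipy, OpenCV 4.12 (cv2) and the standard library are available. Lean on these libraries where they do the work, as an engineer would, in place of code of your own. Each camera call takes 0.05 s, during which the arm holds its last target. There are 200 camera calls.

## Working session

There is one attempt and no reset: what is moved stays moved. The work goes in short steps, Python scripts to look and compute and a shell command to move; the robot and the scene stay as the last step left them, time stands still between calls to the robot, and variables do not carry over. Pictures are saved under pics/ and viewed, about 8 in all and at most 12, crops included, and the job is handed in when it is done.

```bash
mkdir -p pics
cat > h.py <<'E'
import numpy as np, cv2
from plant import state, viewer, ctrl
def grab(n):
    d=viewer.get_image(n); np.savez('%s.npz'%n,**{k:np.array(v) for k,v in d.items() if v is not None}); return d
def world(d):
    z=np.array(d["z_map"],float); v,u=np.mgrid[:z.shape[0],:z.shape[1]]
    x=(u-d["cx"])/d["fx"]*z; y=(v-d["cy"])/d["fy"]*z
    p=np.stack([x,-y,-z],-1)@np.array(d["orientation"]).T+np.array(d["eye"]); p[z==0]=np.nan
    return p
E
python3 - <<'E'
from h import *
for n in("top","side"):
    d=grab(n); print(n,d.keys(),d["eye"],d["orientation"],d["fx"],d["cx"],d["cy"])
    cv2.imwrite(f"pics/{n}0.png",d["image"])
print(state())
E
```

```text
top dict_keys(['image', 'z_map', 'fx', 'fy', 'cx', 'cy', 'eye', 'orientation']) [0.29562605 0.01593866 1.21926899] [[ 0.02092746  0.99406151 -0.10678837]
 [-0.99973015  0.02188393  0.00779262]
 [ 0.01008329  0.10659647  0.99425124]] 483.5080655822055 318.77780560744407 209.42080593540373
side dict_keys(['image', 'z_map', 'fx', 'fy', 'cx', 'cy', 'eye', 'orientation']) [ 0.3657067  -0.61039752  0.63088855] [[ 0.99600348  0.05497862 -0.07038761]
 [-0.08904433  0.67249075 -0.73472941]
 [ 0.00694061  0.73806067  0.67469866]] 422.4018609972101 320.93554013624026 200.91394109012452
{'clock': 0.1, 'joints': array([-72.2615591 ,  23.59490895,  -0.72533046,  91.49946686,
         0.32159152,  64.99037534,  -4.70890634]), 'joint_velocities': array([-0.12648277,  0.01714777,  0.01812299,  0.03269372,  0.01093301,
       -0.05513923,  0.050761  ]), 'tau': array([ 3.44614484e-03, -6.01827908e+01,  6.84563052e-01, -3.00082147e+01,
        1.40768563e-02,  6.45658089e-03,  1.48212894e-05]), 'tool_pos': array([0.23044797, 0.5804835 , 0.23054164]), 'tool_rot': array([[ 3.68874986e-01,  9.29478930e-01, -4.05227239e-04],
       [ 9.29477906e-01, -3.68875184e-01, -1.38584180e-03],
       [-1.43758902e-03,  1.34552607e-04, -9.99998958e-01]]), 'contact_force': array([-0.25353706,  0.77030282,  0.37971403]), 'torque': array([ 0.01165511,  0.01693953, -0.00772735]), 'opening': 0.9997601656859507}
```

View pics/top0.png

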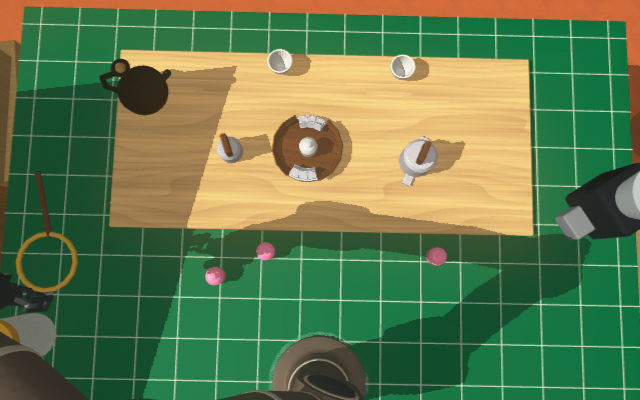

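View pics/side0.png

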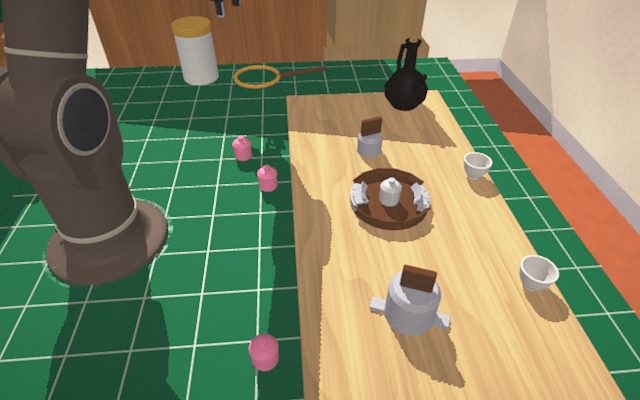

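The top view shows the big cover with lugs at (418,157), the base with canister at (308,148), the small cover without lugs at (229,150), and pink decoys at (265,251), (215,276) and (437,256). For the wanted cover, (418,157) and (229,150) could be confused. I choose (418,157), which is larger and has lugs. The side view agrees: cover (412,300), lugs (377,305) and (443,320).

```bash
cat > m.py <<'E'
from h import *
def rect(P,m,name):
    q=P[m][:,:2].astype(np.float32); (c,s,a)=cv2.minAreaRect(q); b=cv2.boxPoints((c,s,a))
    e=b[1]-b[0]; f=b[2]-b[1]; L=e if np.hypot(*e)>np.hypot(*f) else f
    print(name,len(q),"c",np.round(c,4),"size",np.round(s,4),"long axis deg",round(np.degrees(np.arctan2(L[1],L[0]))%180,1),"z",np.round(np.nanpercentile(P[m][:,2],[5,50,95]),4))
E
python3 - <<'E'
from m import *
for n in("top","side"):
    d=dict(np.load(n+".npz")); P=world(d); X,Y,Z=P[...,0],P[...,1],P[...,2]
    bz=np.nanmedian(Z[(X>.38)&(X<.42)&(abs(Y+.1)<.02)]); print(n,"board z",bz)
    c=(X>.33)&(X<.55)&(Y<-.14)&(Y>-.34)
    rect(P,c&(Z>bz+.105)&(Z<bz+.125),"bartop"); rect(P,c&(Z>bz+.065)&(Z<bz+.08),"shelltop"); rect(P,c&(Z>bz+.004)&(Z<bz+.015),"lugs")
    b=(X>.3)&(X<.55)&(abs(Y-.02)<.12)
    rect(P,b&(Z>bz+.028)&(Z<bz+.042),"hooks"); rect(P,b&(Z>bz+.014),"basehigh");rect(P,b&(Z>bz+.055),"knob")
    for s,nm in((1,"hook+"),(-1,"hook-")):
        rect(P,b&(Z>bz+.033)&(Z<bz+.040)&(s*(X-.425)>.03),nm)
    im=d["image"]
    if n=="top": cv2.imwrite("pics/crop.png",cv2.resize(im[100:200,260:460],None,fx=4,fy=4,interpolation=2))
E
```

```text
top board z 0.017166797550736024
bartop 60 c [ 0.5403 -0.2269] size [0.0131 0.0217] long axis deg 159.1 z [0.126  0.1316 0.1348]
shelltop 352 c [ 0.532  -0.2326] size [0.077  0.0358] long axis deg 89.8 z [0.0835 0.0913 0.0952]
lugs 423 c [ 0.4598 -0.2395] size [0.1988 0.1764] long axis deg 89.5 z [0.0212 0.0223 0.0279]
hooks 254 c [0.459  0.0992] size [0.1369 0.3044] long axis deg 145.0 z [0.0454 0.0478 0.0565]
basehigh 733 c [0.4585 0.0978] size [0.1378 0.3068] long axis deg 145.9 z [0.0353 0.0436 0.0547]
knob 0 c [0. 0.] size [0. 0.] long axis deg 0.0 z nan
hook+ 43 c [0.5182 0.0465] size [0.0517 0.0087] long axis deg 84.1 z [0.0509 0.053  0.0562]
hook- 19 c [0.3183 0.1312] size [0.0148 0.0253] long axis deg 159.7 z [0.0505 0.0544 0.0563]
side board z 0.018498017744655204
bartop 192 c [ 0.5393 -0.2282] size [0.0149 0.0285] long axis deg 157.3 z [0.1248 0.1323 0.1342]
shelltop 770 c [ 0.5297 -0.2388] size [0.0387 0.0763] long axis deg 112.0 z [0.0846 0.0924 0.0949]
lugs 315 c [ 0.4366 -0.2422] size [0.22   0.0788] long axis deg 4.8 z [0.0235 0.0263 0.0319]
hooks 200 c [0.4208 0.0507] size [0.162  0.2528] long axis deg 175.5 z [0.0467 0.0498 0.059 ]
basehigh 832 c [0.4248 0.0491] size [0.1659 0.2618] long axis deg 175.2 z [0.0348 0.0441 0.0549]
knob 0 c [0. 0.] size [0. 0.] long axis deg 0.0 z nan
hook+ 42 c [0.5142 0.0471] size [0.0519 0.0093] long axis deg 85.4 z [0.0525 0.0547 0.0566]
hook- 16 c [0.3143 0.1323] size [0.0132 0.0035] long axis deg 0.6 z [0.0517 0.0545 0.058 ]
  return np.nanmean(a, axis, out=out, keepdims=keepdims)
```

View pics/crop.png

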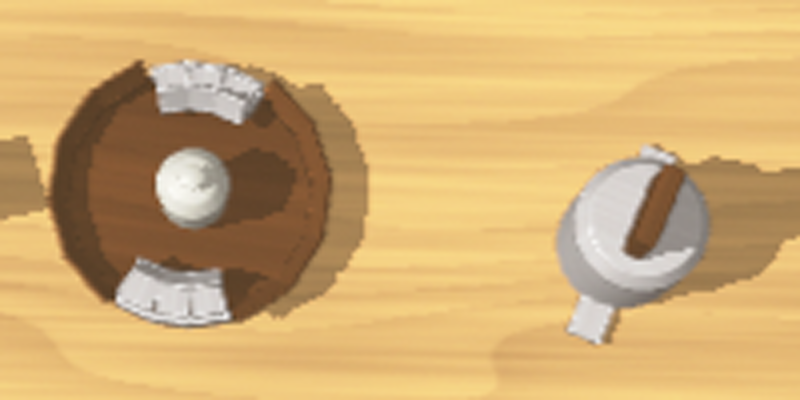

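The crop confirms the choice: the cover with lugs at (590,320) and (660,152) in the crop, bar up-right; the hooks sit at (207,90) and (175,295) around the canister at (192,188). My x windows were too short, so I'm redoing the measurement.

Run:
```python
from m import *
for n in("top","side"):
    d=dict(np.load(n+".npz")); P=world(d); X,Y,Z=P[...,0],P[...,1],P[...,2]
    bz=.018
    c=(abs(X-.54)<.1)&(abs(Y+.23)<.1)
    rect(P,c&(Z>bz+.109)&(Z<bz+.125),"bartop"); rect(P,c&(Z>bz+.068)&(Z<bz+.08),"shelltop"); rect(P,c&(Z>bz+.0055)&(Z<bz+.012),"lugs")
    b=(abs(X-.57)<.12)&(abs(Y-.045)<.11)
    print("zmax",np.nanmax(Z[b])); rect(P,b&(Z>bz+.058),"canister");
    m=b&(Z>bz+.033)&(Z<bz+.045)&(np.hypot(X-.57,Y-.045)>.045)
    for s,nm in((1,"hook+"),(-1,"hook-")): rect(P,m&(s*(X-.57)>0),nm)
    q=P[b&(Z>bz+.012)&(Z<bz+.05)][:,:2]; (c2,r)=cv2.minEnclosingCircle(q.astype(np.float32)); print("base circle",c2,r)
```

```text
bartop 128 c [ 0.5528 -0.232 ] size [0.0139 0.0491] long axis deg 156.4 z [0.1287 0.1321 0.1354]
shelltop 595 c [ 0.5522 -0.2314] size [0.0768 0.0777] long axis deg 141.3 z [0.0873 0.0919 0.0957]
lugs 123 c [ 0.5665 -0.2222] size [0.1638 0.2055] long axis deg 123.0 z [0.0236 0.0259 0.0294]
zmax 0.08996168156650808
canister 48 c [0.5751 0.0388] size [0.0233 0.0261] long axis deg 121.1 z [0.0762 0.0824 0.0877]
hook+ 48 c [0.6351 0.018 ] size [0.0792 0.0107] long axis deg 89.7 z [0.0512 0.0536 0.0576]
hook- 42 c [0.518  0.0464] size [0.0517 0.0084] long axis deg 85.0 z [0.0517 0.0536 0.0574]
base circle (0.576294481754303, 0.0394258014857769) 0.08840803802013397
bartop 307 c [ 0.5492 -0.2321] size [0.0147 0.0498] long axis deg 158.5 z [0.1282 0.1327 0.1344]
shelltop 1060 c [ 0.5468 -0.2387] size [0.0649 0.0784] long axis deg 157.2 z [0.0871 0.0927 0.095 ]
lugs 472 c [ 0.544  -0.2453] size [0.0528 0.1299] long axis deg 158.4 z [0.0241 0.0263 0.0288]
zmax 0.0874618162941121
canister 58 c [0.5722 0.034 ] size [0.0216 0.0206] long axis deg 71.0 z [0.0761 0.0825 0.0863]
hook+ 62 c [0.6301 0.0334] size [0.0525 0.0099] long axis deg 82.5 z [0.0517 0.0538 0.0565]
hook- 42 c [0.5142 0.0471] size [0.0519 0.0093] long axis deg 85.4 z [0.0525 0.0547 0.0566]
base circle (0.5723440051078796, 0.040766261518001556) 0.08941525965929031
```

```bash
R='[[-0.17,0.159,0,0,0,0,1],[-0.17,0.159,0,0,0,0,1],[-0.17,0.159,0,0,0,0,1],[-0.17,0.159,0,0,0,0,1],[-0.17,0.159,0,0,0,0,1]]'; python3 -m jog '[[-0.085,0.08,0,0,0,0,1],[-0.17,0.159,0,0,0,0,1],[-0.17,0.159,0,0,0,0,1],[-0.17,0.159,0,0,0,0,1],[-0.17,0.159,0,0,0,0,1]]'
```

```text
clock: 0.52
tool_pos: [0.2882, 0.4329, 0.2308]
tool_rot: [[0.369, 0.93, -0.0], [0.93, -0.369, -0.001], [-0.001, -0.0, -1.0]]
contact_force: [1.3, -0.4, 0.2]
opening: 0.998
```

```bash
python3 -m jog '[[-0.17,0.159,0,0,0,0,1],[-0.17,0.159,0,0,0,0,1],[-0.17,0.159,0,0,0,0,1],[-0.17,0.159,0,0,0,0,1],[-0.17,0.159,0,0,0,0,1]]'
python3 -m jog '[[-0.17,0.159,0,0,0,0,1],[-0.17,0.159,0,0,0,0,1],[-0.17,0.159,0,0,0,0,1],[-0.17,0.159,0,0,0,0,1],[-0.17,0.159,0,0,0,0,1]]'
python3 -m jog '[[-0.17,0.159,0,0,0,0,1],[-0.17,0.159,0,0,0,0,1],[-0.17,0.159,0,0,0,0,1],[-0.17,0.159,0,0,0,0,1],[-0.17,0.159,0,0,0,0,1]]'
python3 -m jog '[[-0.15,0.14,0,0,0,0,1],[-0.14,0.13,0,0,0,0,1],[-0.06,0.06,0,0,0,0.009,1],[0,0,0,0,0,0,1]]'
```

```text
clock: 0.93
tool_pos: [0.352, 0.2703, 0.2312]
tool_rot: [[0.369, 0.929, -0.0], [0.929, -0.369, -0.0], [-0.0, -0.0, -1.0]]
contact_force: [0.7, -0.1, -0.2]
opening: 1.001
clock: 1.35
tool_pos: [0.4157, 0.1079, 0.2313]
tool_rot: [[0.369, 0.93, -0.0], [0.93, -0.369, 0.0], [0.0, -0.0, -1.0]]
contact_force: [1.0, 0.0, 0.5]
opening: 0.998
clock: 1.77
tool_pos: [0.4796, -0.0545, 0.2312]
tool_rot: [[0.369, 0.93, -0.0], [0.93, -0.369, 0.0], [0.0, -0.0, -1.0]]
contact_force: [-0.3, 0.7, -0.8]
opening: 0.997
clock: 2.1
tool_pos: [0.5064, -0.123, 0.231]
tool_rot: [[0.387, 0.922, -0.0], [0.922, -0.387, -0.002], [-0.002, 0.0, -1.0]]
contact_force: [-0.4, 0.2, -0.9]
opening: 1.001
```

```bash
python3 -m jog '[[-0.15,0.15,0,0,0,0,1],[-0.2,0.2,0,0,0,0,1],[-0.205,0.205,0,0,0,0,1],[0,0,0,0,0,0,1],[0,0,0,0,0,0,1]]'
python3 - <<'E'
from m import *
d=grab("wrist"); P=world(d); X,Y,Z=P[...,0],P[...,1],P[...,2]; cv2.imwrite("pics/w1.png",d["image"])
c=(abs(X-.55)<.08)&(abs(Y+.23)<.08)
rect(P,c&(Z>.126)&(Z<.143),"bartop"); rect(P,c&(Z>.086)&(Z<.098),"shell")
s=state(); print(s["tool_pos"],s["tool_rot"],s["joints"])
E
```

```text
clock: 2.52
tool_pos: [0.55, -0.2272, 0.2305]
tool_rot: [[0.385, 0.923, -0.002], [0.923, -0.385, -0.0], [-0.001, -0.001, -1.0]]
contact_force: [0.1, 0.7, -0.3]
opening: 1.001
bartop 981 c [ 0.5511 -0.2329] size [0.0138 0.0492] long axis deg 157.7 z [0.1301 0.1323 0.1336]
shell 3854 c [ 0.5507 -0.2322] size [0.0772 0.0749] long axis deg 68.9 z [0.0873 0.0924 0.0937]
[ 0.54998945 -0.22525438  0.23048026] [[ 3.82373144e-01  9.24006564e-01 -1.62747444e-03]
 [ 9.24007926e-01 -3.82371827e-01  1.06754197e-03]
 [ 3.64115418e-04 -1.91199866e-03 -9.99998106e-01]] [ -5.51534136  22.31285881  31.12541626  97.49278735 -12.65229229
  63.82418209  96.87036774]
```

View pics/w1.png

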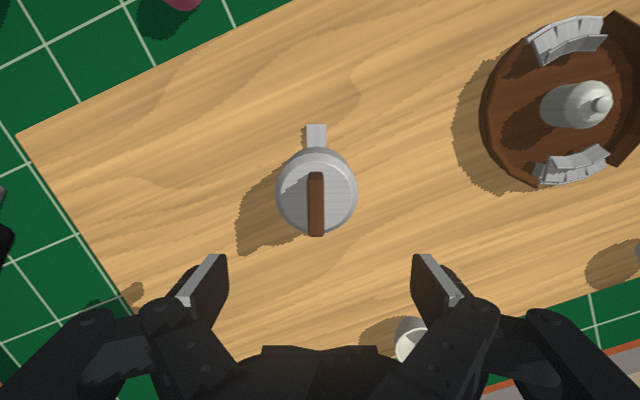

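The cover is at (316,190) with its bar upright between the open jaws, and the base with canister is at (560,105). The wrist and top measurements agree to 2 mm, so I'm going down.

```bash
python3 -m jog '[[-0.037,0.023,0.1,0,0,0,1],[0,0,0.2,0,0,0,1],[0,0,0.2,0,0,0,1],[0,0,0.2,0,0,0,1],[0,0,0.1,0,0,0,1]]'
python3 -m jog '[[0,0,0.065,0,0,0,1],[0,0,0,0,0,0,1],[0,0,0,0,0,0,1]]'
```

```text
clock: 2.98
tool_pos: [0.5498, -0.2285, 0.108]
tool_rot: [[0.379, 0.925, -0.004], [0.925, -0.379, 0.003], [0.001, -0.005, -1.0]]
contact_force: [-0.2, 0.6, -0.6]
opening: 0.999
clock: 3.23
tool_pos: [0.5516, -0.2314, 0.102]
tool_rot: [[0.381, 0.925, 0.0], [0.925, -0.381, 0.001], [0.001, -0.0, -1.0]]
contact_force: [1.0, -0.7, 0.3]
opening: 0.998
```

```bash
python3 -m jog '[[0,0,0.01,0,0,0,-1],[0,0,0,0,0,0,-1],[0,0,0,0,0,0,-1],[0,0,0,0,0,0,-1],[0,0,0,0,0,0,-1]]'
python3 -m jog '[[0,0,0,0,0,0,-1],[0,0,0,0,0,0,-1],[0,0,0,0,0,0,-1],[0,0,0,0,0,0,-1],[0,0,0,0,0,0,-1]]'
```

```text
clock: 3.65
tool_pos: [0.5516, -0.2328, 0.1005]
tool_rot: [[0.382, 0.924, 0.001], [0.924, -0.382, -0.0], [0.0, 0.001, -1.0]]
contact_force: [-0.9, 0.8, 0.1]
opening: 0.296
clock: 4.07
tool_pos: [0.5516, -0.2327, 0.1003]
tool_rot: [[0.382, 0.924, 0.0], [0.924, -0.382, 0.0], [0.0, 0.0, -1.0]]
contact_force: [-0.3, 1.5, 3.9]
opening: 0.157
```

```bash
python3 -m jog '[[0,0,-0.05,0,0,0,-1],[0,0,-0.1,0,0,0,-1],[0,0,-0.17,0,0,0,-1],[0,0,-0.2,0,0,0,-1],[0,0,-0.2,0,0,0,-1]]'
python3 -m jog '[[0,0,-0.07,0,0,0,-1],[0,0,0,0,0,0,-1],[0,0,0,0,0,0,-1]]'
```

```text
clock: 4.48
tool_pos: [0.5503, -0.2326, 0.2086]
tool_rot: [[0.382, 0.924, -0.002], [0.924, -0.382, 0.0], [-0.001, -0.002, -1.0]]
contact_force: [0.2, -0.3, -2.2]
opening: 0.156
clock: 4.73
tool_pos: [0.551, -0.2324, 0.2179]
tool_rot: [[0.382, 0.924, -0.0], [0.924, -0.382, 0.0], [0.0, -0.0, -1.0]]
contact_force: [-0.0, 0.0, -3.4]
opening: 0.153
```

```bash
python3 -m jog '[[0,0,0,0,0,0.04,-1],[0,0,0,0,0,0.076,-1],[0,0,0,0,0,0.076,-1],[0,0,0,0,0,0.076,-1],[0,0,0,0,0,0.076,-1]]'
python3 -m jog '[[0,0,0,0,0,0.076,-1],[0,0,0,0,0,0.076,-1],[0,0,0,0,0,0.076,-1],[0,0,0,0,0,0.076,-1],[0,0,0,0,0,0.076,-1]]'
python3 -m jog '[[0,0,0,0,0,0.076,-1],[0,0,0,0,0,0.076,-1],[0,0,0,0,0,0.076,-1],[0,0,0,0,0,0.036,-1],[0,0,0,0,0,0,-1]]'
python3 - <<'E'
from m import *
s=state(); print(s["tool_pos"],s["joints"])
for n in ("wrist","top"):
    d=grab(n); P=world(d); X,Y,Z=P[...,0],P[...,1],P[...,2]
    cv2.imwrite(f"pics/{n}2.png",d["image"]); b=(abs(X-.574)<.1)&(abs(Y-.04)<.1)
    if b.sum()<50: print("unseen");continue
    m=b&(Z>.050)&(Z<.06)&(np.hypot(X-.574,Y-.04)>.045)
    rect(P,b&(Z>.074)&(Z<.095),"canister")
    for g,nm in((1,"hook+"),(-1,"hook-")): rect(P,m&(g*(X-.574)>.03),nm)
E
```

```text
clock: 5.15
tool_pos: [0.5501, -0.2321, 0.2159]
tool_rot: [[0.807, 0.591, -0.004], [0.591, -0.807, 0.001], [-0.003, -0.003, -1.0]]
contact_force: [0.6, -0.4, -2.7]
opening: 0.156
clock: 5.57
tool_pos: [0.5501, -0.2321, 0.216]
tool_rot: [[0.999, 0.036, -0.004], [0.036, -0.999, 0.001], [-0.004, -0.001, -1.0]]
contact_force: [-0.3, -0.2, -2.8]
opening: 0.16
clock: 5.98
tool_pos: [0.5503, -0.232, 0.216]
tool_rot: [[0.93, -0.367, -0.004], [-0.367, -0.93, 0.0], [-0.004, 0.001, -1.0]]
contact_force: [0.5, -0.1, -3.6]
opening: 0.159
[ 0.55026085 -0.23197369  0.21599171] [-18.75586389  28.98782661  52.84856831  98.82094581 -25.0748339
  65.1422759   20.0380293 ]
canister 0 c [0. 0.] size [0. 0.] long axis deg 0.0 z nan
hook+ 0 c [0. 0.] size [0. 0.] long axis deg 0.0 z nan
hook- 0 c [0. 0.] size [0. 0.] long axis deg 0.0 z nan
canister 87 c [0.575  0.0378] size [0.0287 0.0281] long axis deg 36.3 z [0.0742 0.0767 0.0866]
hook+ 58 c [0.6329 0.0327] size [0.0504 0.0142] long axis deg 84.9 z [0.0503 0.053  0.0582]
hook- 53 c [0.5147 0.0473] size [0.0517 0.0208] long axis deg 80.0 z [0.0504 0.0525 0.0568]
  return np.nanmean(a, axis, out=out, keepdims=keepdims)
```

View pics/wrist2.png

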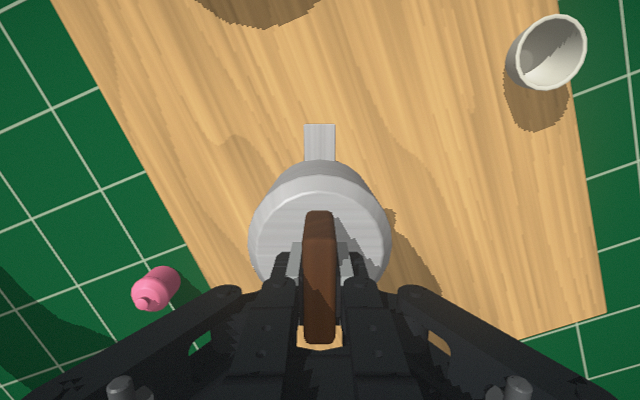

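Cover is held level, bar at (319,277) between the pads, lug forward at (319,140). Carrying it over the base now.

```bash
python3 -m jog '[[-0.03,-0.109,0,0,0,0,-1],[-0.065,-0.218,0,0,0,0,-1],[-0.065,-0.218,0,0,0,0,-1],[-0.065,-0.218,0,0,0,0,-1],[-0.065,-0.218,0,0,0,0,-1]]'
python3 -m jog '[[-0.065,-0.218,0,0,0,0,-1],[-0.065,-0.218,0,0,0,0,-1],[-0.065,-0.218,0,0,0,0,-1],[-0.033,-0.11,0,0,0,0,-1],[0,0,0,0,0,0,-1]]'
python3 -m jog '[[0,0,0,0,0,0,-1],[0,0,0,0,0,0,-1]]'
python3 - <<'E'
from m import *
s=state(); print(s["tool_pos"],s["tool_rot"],s["joints"])
for n in ("side","top"):
    d=grab(n); P=world(d); X,Y,Z=P[...,0],P[...,1],P[...,2]
    cv2.imwrite(f"pics/{n}3.png",d["image"]); b=(abs(X-.574)<.1)&(abs(Y-.04)<.1)
    if n=="side": cv2.imwrite("pics/side3c.png",cv2.resize(d["image"][50:270,270:520],None,fx=2.5,fy=2.5))
    rect(P,b&(Z>.195)&(Z<.215),"shelltop")
    r=np.hypot(X-.574,Y-.04); rect(P,b&(Z>.11)&(Z<.16)&(r>.046)&(r<.075),"lugs")
E
```

```text
clock: 6.5
tool_pos: [0.564, -0.0784, 0.2179]
tool_rot: [[0.932, -0.363, -0.001], [-0.363, -0.932, 0.0], [-0.001, 0.0, -1.0]]
contact_force: [0.4, -0.2, -1.7]
opening: 0.151
clock: 6.92
tool_pos: [0.5743, 0.0455, 0.2172]
tool_rot: [[0.935, -0.355, -0.002], [-0.355, -0.935, 0.002], [-0.002, -0.001, -1.0]]
contact_force: [-0.1, 0.2, -3.0]
opening: 0.155
clock: 7.08
tool_pos: [0.574, 0.0383, 0.2182]
tool_rot: [[0.931, -0.364, -0.001], [-0.364, -0.931, -0.001], [-0.0, 0.001, -1.0]]
contact_force: [0.3, -0.2, -2.0]
opening: 0.154
[0.57403132 0.03826233 0.21822161] [[ 9.31332091e-01 -3.64170649e-01 -5.24192027e-04]
 [-3.64170972e-01 -9.31331772e-01 -7.95985452e-04]
 [-1.98322151e-04  9.32222315e-04 -9.99999546e-01]] [-47.66205937  26.45605774  53.976431   101.94065471 -23.62028302
  63.81350276  -7.1698078 ]
shelltop 848 c [0.5682 0.0286] size [0.0664 0.0799] long axis deg 166.0 z [0.197  0.2097 0.2122]
lugs 125 c [ 0.5475 -0.0096] size [0.0254 0.0331] long axis deg 151.6 z [0.1382 0.144  0.1457]
shelltop 266 c [0.5614 0.0121] size [0.0255 0.0696] long axis deg 152.3 z [0.1997 0.2086 0.2127]
lugs 101 c [ 0.5557 -0.0134] size [0.0229 0.0231] long axis deg 159.5 z [0.1382 0.1432 0.1464]
```

View pics/side3c.png

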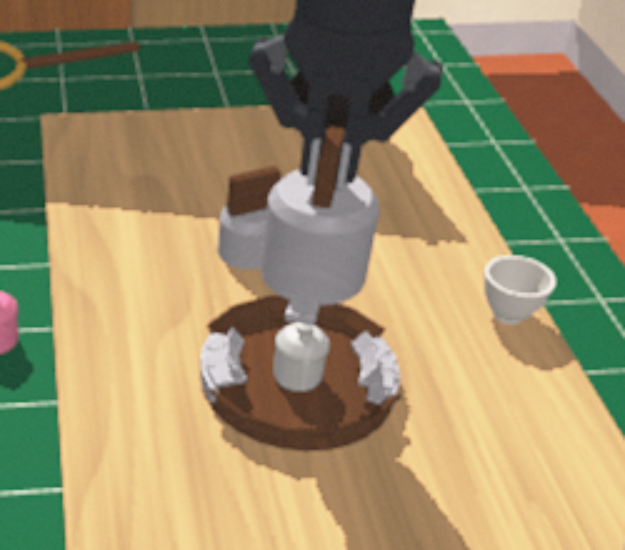

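Side crop: cover hangs centred above the canister (300,355), the near lug at (300,310) points into the gap between the hooks (222,362) and (377,367). Lowering it.

```bash
python3 -m jog '[[0,-0.01,0.05,0,0,0,-1],[0,0,0.12,0,0,0,-1],[0,0,0.12,0,0,0,-1],[0,0,0.12,0,0,0,-1],[0,0,0.07,0,0,0,-1]]'
python3 -m jog '[[0,0,0.05,0,0,0,-1],[0,0,0.05,0,0,0,-1],[0,0,0.04,0,0,0,-1],[0,0,0.03,0,0,0,-1],[0,0,0,0,0,0,-1]]'
python3 -m jog '[[0,0,0.02,0,0,0,-1],[0,0,0.02,0,0,0,-1],[0,0,0,0,0,0,-1],[0,0,0,0,0,0,-1]]'
```

```text
clock: 7.6
tool_pos: [0.5739, 0.0401, 0.1443]
tool_rot: [[0.931, -0.365, -0.002], [-0.365, -0.931, -0.0], [-0.002, 0.001, -1.0]]
contact_force: [0.3, -0.2, -2.5]
opening: 0.153
clock: 8.02
tool_pos: [0.5747, 0.0408, 0.1205]
tool_rot: [[0.931, -0.365, -0.001], [-0.365, -0.931, -0.0], [-0.001, 0.0, -1.0]]
contact_force: [0.2, -0.2, -2.3]
opening: 0.155
clock: 8.35
tool_pos: [0.575, 0.0408, 0.1151]
tool_rot: [[0.931, -0.364, 0.0], [-0.364, -0.931, 0.0], [0.0, -0.0, -1.0]]
contact_force: [0.5, -0.0, -3.0]
opening: 0.153
```

Mouth is at about z 0.032 with no contact. Continuing in 1 mm steps to the floor (expected TCP ≈ 0.109).

```bash
python3 -m jog '[[0,0,0.01,0,0,0,-1],[0,0,0.01,0,0,0,-1],[0,0,0.007,0,0,0,-1],[0,0,0,0,0,0,-1]]'
python3 -m jog '[[0,0,0.007,0,0,0,-1],[0,0,0,0,0,0,-1],[0,0,0,0,0,0,-1]]'
python3 -m jog '[[0,0,0.007,0,0,0,-1],[0,0,0,0,0,0,-1],[0,0,0,0,0,0,-1]]'
```

```text
clock: 8.68
tool_pos: [0.5748, 0.0408, 0.1108]
tool_rot: [[0.931, -0.364, -0.0], [-0.364, -0.931, 0.0], [-0.0, 0.0, -1.0]]
contact_force: [-0.5, -0.7, -3.4]
opening: 0.154
clock: 8.93
tool_pos: [0.5749, 0.0407, 0.1099]
tool_rot: [[0.931, -0.365, -0.0], [-0.365, -0.931, -0.0], [-0.0, 0.0, -1.0]]
contact_force: [-0.5, -0.5, -2.9]
opening: 0.158
clock: 9.18
tool_pos: [0.5749, 0.0408, 0.1088]
tool_rot: [[0.931, -0.364, -0.0], [-0.364, -0.931, -0.0], [-0.0, 0.0, -1.0]]
contact_force: [0.1, 0.8, -2.6]
opening: 0.155
```

```bash
python3 -m jog '[[0,0,0.005,0,0,0.03,-1],[0,0,0,0,0,0.05,-1],[0,0,0,0,0,0.05,-1],[0,0,0,0,0,0.05,-1],[0,0,0,0,0,0.05,-1]]'
python3 -m jog '[[0,0,0,0,0,0.05,-1],[0,0,0,0,0,0.05,-1],[0,0,0,0,0,0.05,-1],[0,0,0,0,0,0,-1]]'
python3 -c "from h import *; s=state(); print(s['joints'],s['torque'],s['contact_force'])"
```

```text
clock: 9.6
tool_pos: [0.5749, 0.0406, 0.1083]
tool_rot: [[0.74, -0.673, -0.0], [-0.673, -0.74, 0.0], [-0.0, 0.0, -1.0]]
contact_force: [-1.1, -0.6, -1.4]
opening: 0.157
clock: 9.93
tool_pos: [0.5751, 0.0409, 0.1083]
tool_rot: [[0.563, -0.827, 0.0], [-0.827, -0.563, -0.0], [0.0, -0.0, -1.0]]
contact_force: [1.0, 0.4, 0.1]
opening: 0.155
[-47.8289706   37.8772889   56.53756742 108.00091003 -38.40897389
  55.52787181 -29.36747721] [ 0.35398809  0.07674784 -0.02830388] [0.95640556 0.36760655 0.07095246]
```

Contact at floor (weight carried), turning freely. About 41° remain.

```bash
python3 -m jog '[[0,0,0,0,0,0.05,-1],[0,0,0,0,0,0.05,-1],[0,0,0,0,0,0.05,-1],[0,0,0,0,0,0.05,-1],[0,0,0,0,0,0.05,-1]]'
python3 -c "from h import *; s=state(); print(s['joints'],s['torque'],s['contact_force'])"
python3 -m jog '[[0,0,0,0,0,0.05,-1],[0,0,0,0,0,0.05,-1],[0,0,0,0,0,0.05,-1],[0,0,0,0,0,0.05,-1],[0,0,0,0,0,0,-1]]'
python3 -m jog '[[0,0,0,0,0,0,-1],[0,0,0,0,0,0,-1]]'
python3 - <<'E'
from m import *
s=state(); print(s["tool_pos"],np.degrees(np.arctan2(*s["tool_rot"][[1,0],0])),s["joints"],s["torque"],s["contact_force"])
d=grab("side"); cv2.imwrite("pics/side4c.png",cv2.resize(d["image"][100:270,300:500],None,fx=3,fy=3))
E
```

```text
clock: 10.35
tool_pos: [0.575, 0.0411, 0.1083]
tool_rot: [[0.206, -0.979, -0.0], [-0.979, -0.206, 0.001], [-0.001, -0.0, -1.0]]
contact_force: [-0.7, 0.1, -0.1]
opening: 0.157
[-50.50686255  41.00165083  61.98505012 108.1460223  -43.03791261
  58.15885131 -47.57355836] [0.2566373  0.15369392 0.03008267] [-0.71093321  0.14543851 -0.14452845]
clock: 10.77
tool_pos: [0.5753, 0.0411, 0.1082]
tool_rot: [[-0.106, -0.994, 0.0], [-0.994, 0.106, 0.0], [-0.0, -0.0, -1.0]]
contact_force: [-0.2, 1.2, 0.3]
opening: 0.154
clock: 10.93
tool_pos: [0.5753, 0.041, 0.1083]
tool_rot: [[-0.102, -0.995, 0.001], [-0.995, 0.102, 0.0], [-0.0, -0.001, -1.0]]
contact_force: [1.5, 0.6, -0.4]
opening: 0.156
[0.57531768 0.04101625 0.10829094] -95.85753683626804 [-52.27861694  43.75304868  66.10967723 108.21737255 -46.61458621
  60.51464018 -62.17621586] [ 0.27373987 -0.16810329 -0.04615742] [ 1.50664361  0.56686959 -0.4367919 ]
```

View pics/side4c.png

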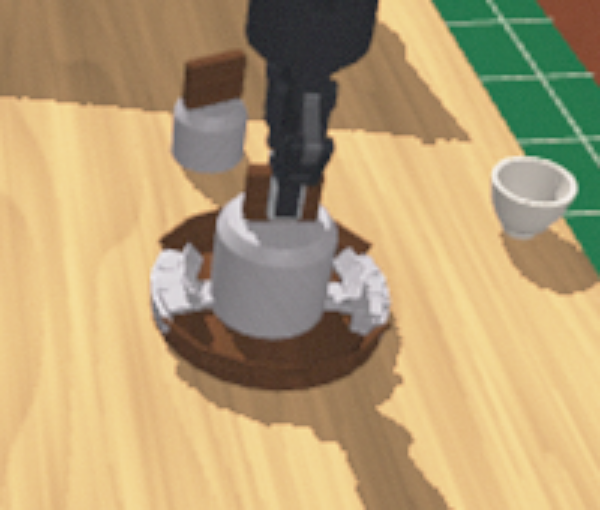

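The lugs are under both hooks (crop (205,295) and (335,295)), bar in line. A final 1.5° turn, then release and retreat.

```bash
python3 -m jog '[[0,0,0,0,0,0.016,-1],[0,0,0,0,0,0,-1],[0,0,0,0,0,0,0],[0,0,0,0,0,0,1],[0,0,0,0,0,0,1]]'
python3 -m jog '[[0,0,0,0,0,0,1],[0,0,0,0,0,0,1],[0,0,0,0,0,0,1],[0,0,0,0,0,0,1],[0,0,0,0,0,0,1]]'
python3 -m jog '[[0,0,-0.05,0,0,0,1],[0,0,-0.12,0,0,0,1],[0,0,-0.2,0,0,0,1],[0,0,-0.25,0,0,0,1],[0,0,-0.25,0,0,0,1]]'
python3 -m jog '[[0,0,-0.1,0,0,0,1],[0,0,0,0,0,0,1],[0,0,0,0,0,0,1]]'
python3 - <<'E'
from m import *
for n in("side","wrist"):
    d=grab(n); P=world(d); X,Y,Z=P[...,0],P[...,1],P[...,2]; b=(abs(X-.574)<.1)&(abs(Y-.04)<.1)
    rect(P,b&(Z>.135)&(Z<.15),"bar"); rect(P,b&(Z>.094)&(Z<.107),"shelltop")
    m=b&(Z>.050)&(Z<.06)&(np.hypot(X-.574,Y-.04)>.046)
    for g,nm in((1,"hook+"),(-1,"hook-")): rect(P,m&(g*(X-.574)>.03),nm)
    cv2.imwrite(f"pics/{n}5.png",d["image"] if n=="wrist" else cv2.resize(d["image"][100:270,300:500],None,fx=3,fy=3))
E
```

```text
clock: 11.4
tool_pos: [0.5749, 0.0405, 0.1081]
tool_rot: [[-0.131, -0.991, 0.0], [-0.991, 0.131, -0.0], [0.0, -0.0, -1.0]]
contact_force: [0.2, 0.6, -0.4]
opening: 0.568
clock: 11.82
tool_pos: [0.5749, 0.0407, 0.1081]
tool_rot: [[-0.131, -0.991, -0.0], [-0.991, 0.131, -0.0], [0.0, 0.0, -1.0]]
contact_force: [-0.5, 0.5, -0.3]
opening: 0.999
clock: 12.23
tool_pos: [0.5743, 0.0404, 0.2403]
tool_rot: [[-0.132, -0.991, -0.001], [-0.991, 0.132, -0.001], [0.001, 0.001, -1.0]]
contact_force: [1.0, 0.1, 0.6]
opening: 1.0
clock: 12.48
tool_pos: [0.5751, 0.0409, 0.2543]
tool_rot: [[-0.13, -0.991, 0.001], [-0.991, 0.13, 0.001], [-0.001, -0.001, -1.0]]
contact_force: [-0.8, -0.1, 0.2]
opening: 0.998
bar 159 c [0.5711 0.04  ] size [0.0155 0.0487] long axis deg 172.9 z [0.1357 0.1404 0.1425]
shelltop 531 c [0.5676 0.0325] size [0.0608 0.0768] long axis deg 162.4 z [0.0951 0.1008 0.1044]
hook+ 70 c [0.6297 0.034 ] size [0.053  0.0122] long axis deg 84.2 z [0.0503 0.0537 0.0563]
hook- 54 c [0.5151 0.0473] size [0.0532 0.0099] long axis deg 82.7 z [0.0508 0.0538 0.0558]
bar 886 c [0.5744 0.0389] size [0.0137 0.0492] long axis deg 173.0 z [0.1383 0.1402 0.1414]
shelltop 3546 c [0.5746 0.0385] size [0.0772 0.076 ] long axis deg 82.5 z [0.0954 0.1003 0.1016]
hook+ 298 c [0.6328 0.0319] size [0.0529 0.0104] long axis deg 84.0 z [0.0506 0.0536 0.0556]
hook- 257 c [0.5178 0.0455] size [0.0532 0.0111] long axis deg 81.5 z [0.0503 0.0533 0.0553]
```

View pics/wrist5.png

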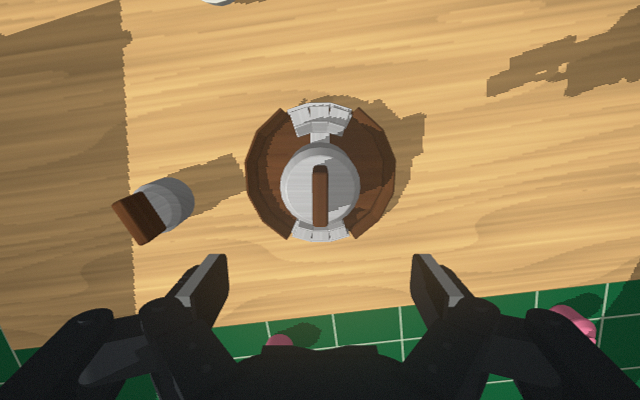

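The wrist view shows the cover at (320,190) between the hooks (320,118) and (320,230), bar in line with them. The bar is at 173.0° against 173.3° for the hook line, and its top at 0.140 means the cover sits on the floor of the base. The small cover at (155,210) is untouched.

```bash
python3 -c "from h import *; print(ctrl.finish_job(), state()['clock'])"
```

```text
the job is handed in; nothing more can be done
the job is handed in; nothing more can be done
```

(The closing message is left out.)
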